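Hang the seam tamper on its rack and latch it in

ROBOT

A 6-joint arm with a two-finger parallel gripper is mounted at the origin on the work surface. World frame = base frame: x ahead of the robot, y to its left, z up, the work surface at z = 0. Lengths are in mm, angles in rad, forces in N, time in s.
With the tool pointing down it reaches from about 350 to 875 mm from the base axis. Payload 4.2 kg.
Tool frame: the origin (TCP) lies midway between the tips of the shut fingers; the grasp point (between the pads) lies 19 mm behind it (arm.tcp_to_grasp is the distance from the TCP to the grasp point, in mm); z points along the fingers, y is the line along which they close (so a half turn about z gives the same grasp; the last joint's range is limited). The gripper opens to 85 mm and grips with 20 to 120 N. Pads are 22 mm wide; open, the fingers measure 114 mm over their backs; the gripper's body (76 mm by 85 mm) begins 54 mm behind the grasp point. The pads swing forward as they close: fully open they stand 13 mm farther back than shut.
Start: joints at [1.478, 0.385, 0.008, 0, -1.194, -0.259], TCP at [215.335, 586.711, 231.312] pointing down, gripper open.
Joint ranges: [-3.14, 3.14], [-1.21, 2.06], [-1.07, 1.41], [-3.16, 2.05], [-2.99, -0.16], [-3.1, 3.1]. Speed limits (rad/s): [2.79, 2.79, 3.14, 3.14, 3.14, 3.14].

INTERFACE

Orientations are given as a unit quaternion [x, y, z, w].
In Python, from bench import arm, get_image gives the robot as it stands.
- The arm moves only by the tool drive_tool, never from a script. Its argument "deltas" is a list of rows, each a list of 2 entries, a list of its own where there are three numbers: the shift along the tool's x, y, z in cm, then the turn, a rotation vector about the tool's x, y, z in degrees. In form: [[[x, y, z], [ax, ay, az]], ...]. A call has 1 to 12 rows; each row shifts and turns the commanded pose from where the row before left it, along the tool's axes as they then stand; what a row does not reach is not made up. A row lasts 1/10 s, in which the tool goes at most 50 mm and 8.59 degrees, less where a joint would pass 70% of its speed; a pose out of reach is approached as far as the arm can. A call with a gripper value outside its range is refused whole. "claw" is the finger opening in cm, from 0 to 8.54, set as the call begins (left out, the last holds). The fingers move at their own pace and stop on an object; the grip force is fixed at half the most. Time passes only in rows, so rows that do not move let the fingers close. It gives the time, the measured TCP pose, the force, the opening and the grip force at its end, in the units of the state.
- arm.read_state(): the state, without advancing time (a new reading comes with each control period).
- get_image(name): name is "scene" or "side" or "wrist"; returns a dict with "img" (420x560x3 uint8, red, green, blue), "fx", "fy", "cx", "cy" (pixels), "D" ([k1, k2, p1, p2, k3] as OpenCV has them; the pictures are not rectified), "eye" and "orientation" of the camera in the world; the wrist camera has in their place "mount" (4x4, takes a point from camera to tool coordinates, whose origin is the TCP and whose axes are the flange's). Camera axes: x right, y down, z forward; pixel columns grow to the right and rows downward; lengths in mm; the calibration is good to about 2 mm. A picture is of the moment at which its call begins: read the wrist's pose just before it. There is no depth.
- arm.job_done(): hands the job in; it is judged then, once.
The state is a dict: "clock": time; "joints": joint angles; "joint_vel": joint speeds; "joint_efforts": joint torques, N m; "position": TCP position; "ee_rot": TCP orientation; "contact_force": force on the tool from outside, world axes, zero at the start; "wrist_torque": the same for the moment, N m; "gripper_width": finger opening in mm; "grasp_force": force on a finger pad.
Only numpy, scipy, OpenCV 4.12 (cv2) and the standard library are available. Lean on these libraries where they do the work, as an engineer would, in place of code of your own. Each camera call takes 0.05 s, during which the arm holds its last target. There are 200 camera calls.

TASK

Pull the seam tamper (the upright tool with a wide round collar below its handle) out of its cup and hang it by that collar in the open fork of the rack, then swing the rack's keeper bar over the fork's mouth until it rests fully down in its catch. Leave the tamper hanging straight behind the closed bar, and do not knock over the cups or push the other things about.

Things in the scene. Friction and masses are not known exactly. Their poses are not given: they have to be found in the camera images.
- tamper: Seam tamper, 170 mm tall, about 0.25 kg, standing upright, foot down, in one of the two cups. Round about its own z axis; origin at the centre of the underside of the foot, z up. From the bottom: steel foot 40 mm diameter, 0 to 14 mm; steel shank 12 mm diameter, 14 to 105 mm; steel collar 42 mm diameter, 105 to 111 mm; black plastic handle 30 mm diameter, 111 to 170 mm (grip it here from above).
- tamper_collar (a point): Point on the tamper's axis at the underside of its collar, 105 mm above its foot's underside.
- cup_a: Heavy loose steel cup (0.8 kg), round, 64 mm outside diameter, 75 mm high, wall 4 mm, floor 6 mm thick. Origin at the centre of its underside. Always holds the tamper. The two cups look the same and may have exchanged places.
- cup_b: The same kind of cup; always holds the punch.
- punch: Bystander: a steel punch, 140 mm tall, standing in cup_b. Body 38 mm diameter for the lowest 50 mm, shank 14 mm diameter, and a black handle 30 mm in diameter like the tamper's, but with no collar. Origin at the centre of its underside.
- rack: Dark steel rack fixed to the bench. Origin: centre of its underside, z up; the fork's open mouth looks along its own -x, roughly to the robot. Base plate 8 mm thick, x -48 to 88, y -83 to 67 mm. A post 50 mm wide at x 52 to 72 mm carries two level prongs 16 mm wide, 10 mm thick, tops at z = 135 mm. The slot between them is 20 mm wide, open at x = -42, closed at x = +30 mm.
- slot (a point): Point on the slot's centre line, level with the prong tops: (5, 0, 135) mm in the rack's frame; axes as the rack's. The tamper hangs here, collar on the prongs, shank in the slot. The shank's centre may lie from 12 mm in front of (-x) to 17 mm behind (+x) this point; farther forward the collar is in the keeper's way.
- keeper (a joint): Angle of the keeper bar about its hinge (rad): 0 = closed, level across the fork's mouth and down in its catch; about 1.57 = upright; at the start it leans open at 1.7 to 2.1; limit 2.2. It has a stiff hinge that stays where it is left; about 1.5 N at the knob moves it, and it must be pushed all the way down.
- keeper_hinge (a point): Hinge axis of the keeper, at (-34, -60, 140) mm in the rack's frame; the axis runs along the rack's x. The steel bar is 12 mm wide along the axis, 8 mm thick and 125 mm long, and points along the rack's +y when closed.
- keeper_knob (a point): Centre of the black ball knob, 22 mm diameter, on the free end of the keeper, 125 mm from the hinge. Closed, it lies 65 mm to the rack's +y side of the slot, 140 mm above the bench.
- catch (a point): The catch on the +y prong: two steel cheeks 19 mm apart that rise 12 mm above the prong top, between which the closed bar rests. This point: (-34, 19, 135) mm in the rack's frame. Like cheeks stand at the hinge.
- tape_roll: Bystander: clear tape roll lying flat, 104 mm diameter, 48 mm high. Origin at the centre of its underside.
- spanner: Bystander: flat steel spanner, 150 mm long, lying on the bench between the rack and the cups. Origin at the middle of its underside.
- can: Bystander: closed can, 76 mm diameter, 110 mm high. Origin at the centre of its underside.
Not all that is in view belongs to the job. Leave any white look-alike of the tamper alone.

How it is judged:
By the outcome, as a careful person would: the job done as asked, in the order asked, and still so for the second after the job is handed in, with the robot touching nothing.
It also fails if it takes over 54 s, if anything falls off the work surface, if the arm or the gripper's body presses on something with over 40 N, if the wrist force passes 120 N, or if a joint passes its speed limit or range.

## Working session

There is one attempt and no reset: what is moved stays moved. The work goes in short steps, Python scripts to look and compute and a tool call to move; the robot and the scene stay as the last step left them, time stands still between calls to the robot, and variables do not carry over. Pictures are saved under pics/ and viewed, at most 13 in all, crops included, and the job is handed in when it is done.

Besides the shell and the picture viewer there is one more tool, called after ">>>" as name(argument=value, ...) on one line, values as JSON. drive_tool: Moves the arm, as the interface text tells. Its arguments: {"type":"object","properties":{"deltas":{"type":"array"},"claw":{"type":"number"}},"required":["deltas"]}

```bash
mkdir -p pics; ls; cat > h.py <<'E'
import numpy as np, cv2
from scipy.spatial.transform import Rotation as R
from bench import arm, get_image
def cam(name):
    s=arm.read_state(); d=get_image(name)
    if 'mount' in d:
        T=np.eye(4);T[:3,:3]=R.from_quat(s['ee_rot']).as_matrix();T[:3,3]=s['position'];T=T@np.array(d['mount'])
        d['E'],d['R']=T[:3,3],T[:3,:3]
    else:
        o=np.array(d['orientation']);d['E']=np.array(d['eye']);d['R']=R.from_quat(o).as_matrix() if o.size==4 else o
    d['K']=np.array([[d['fx'],0,d['cx']],[0,d['fy'],d['cy']],[0,0,1]]);d['D']=np.array(d['D'],float);return d
def ray(d,uv):
    p=cv2.undistortPoints(np.array([[uv]],float),d['K'],d['D'])[0,0];v=d['R']@[p[0],p[1],1];return d['E'],v/np.linalg.norm(v)
def plane(d,uv,z):
    e,v=ray(d,uv);return e+v*(z-e[2])/v[2]
def tri(*obs):
    A=np.zeros((3,3));b=np.zeros(3);rs=[ray(d,uv) for d,uv in obs]
    for e,v in rs:
        P=np.eye(3)-np.outer(v,v);A+=P;b+=P@e
    x=np.linalg.solve(A,b);return x,[np.linalg.norm((np.eye(3)-np.outer(v,v))@(x-e)) for e,v in rs]
def proj(d,X):
    r,_=cv2.Rodrigues(d['R'].T);return cv2.projectPoints(np.array(X,float).reshape(-1,3),r,-d['R'].T@d['E'],d['K'],d['D'])[0].reshape(-1,2)
def save(d,n): cv2.imwrite('pics/'+n,d['img'][:,:,::-1])
E
python3 - <<'E'
from h import *
a=cam('scene');b=cam('side');c=cam('wrist')
for n,d in (('s0.png',a),('d0.png',b),('w0.png',c)): save(d,n);print(n,d['E'].round(),d['R'].round(2).tolist(),d['fx'])
import pickle;pickle.dump((a,b,c),open('v0.pkl','wb'))
print(arm.read_state()['ee_rot'])
E
```

```text
pics
s0.png [1224.  461.  667.] [[-0.59, 0.48, -0.66], [0.81, 0.37, -0.46], [0.02, -0.8, -0.6]] 516.4279374602523
d0.png [ 308. -516.  587.] [[0.87, -0.3, 0.39], [-0.49, -0.5, 0.71], [-0.01, -0.81, -0.58]] 427.45044607038074
w0.png [295. 557. 373.] [[-0.35, -0.89, -0.31], [-0.94, 0.33, 0.11], [0.0, 0.33, -0.95]] 356.80099107796775
[ 9.84556859e-01 -1.75063066e-01 -9.51451939e-05  8.40413102e-04]
```

```bash
sleep 0
```

```text
(no output)
```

View pics/s0.png

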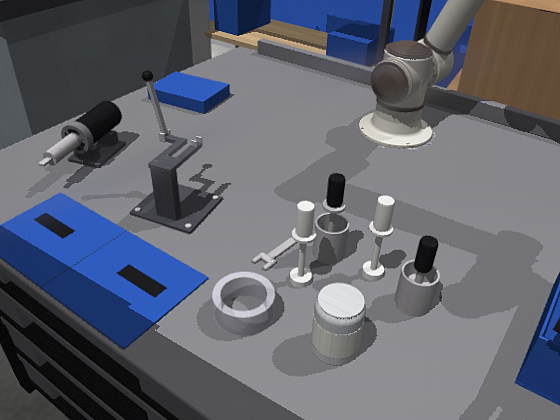

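View pics/d0.png

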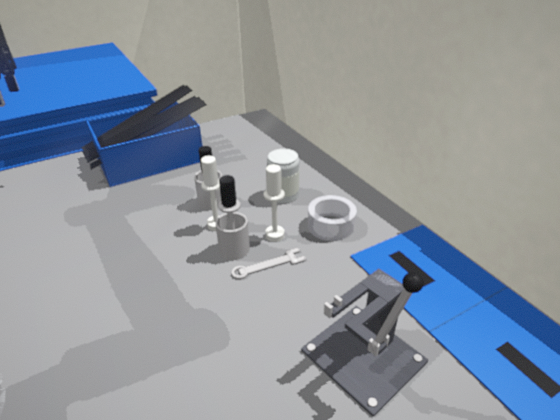

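The scene view shows the collared black tamper at (336,190), the punch at (427,255), the white look-alikes at (305,220) and (384,215), the rack at (180,170) and the knob at (147,76). In the side view the tamper is at (229,190), the rack at (370,330) and the knob at (412,283).

```bash
python3 - <<'E'
from h import *
import pickle
a,b,c=pickle.load(open('v0.pkl','rb'))
for n,d in (('s',a),('d',b)):
    m=(d['img'].max(2)<38).astype(np.uint8);k,l,s,ce=cv2.connectedComponentsWithStats(m)
    print(n,[(s[i].tolist(),ce[i].round(1).tolist()) for i in range(1,k) if s[i][4]>60])
A=cv2.resize(a['img'][60:240,110:235],None,fx=3.2,fy=3.2,interpolation=cv2.INTER_CUBIC)
B=cv2.resize(b['img'][255:415,295:435],None,fx=2.8,fy=2.8,interpolation=cv2.INTER_CUBIC)
o=np.zeros((576,800,3),np.uint8);o[:A.shape[0],:A.shape[1]]=A;o[:B.shape[0],404:404+B.shape[1]]=B
o=np.clip(o.astype(float)*1.6,0,255).astype(np.uint8)
cv2.imwrite('pics/z0.png',o[:,:,::-1])
E
```

```text
s [([0, 0, 81, 22, 899], [27.2, 6.9]), ([385, 0, 8, 44, 114], [388.8, 20.6]), ([414, 0, 18, 41, 408], [422.2, 19.0]), ([142, 71, 11, 10, 87], [147.1, 75.8]), ([76, 101, 45, 64, 1448], [100.3, 128.2]), ([172, 169, 9, 51, 219], [176.0, 196.9]), ([327, 174, 18, 34, 499], [335.5, 189.9]), ([46, 220, 28, 18, 188], [61.1, 229.6]), ([414, 236, 24, 37, 621], [425.5, 254.0]), ([118, 265, 48, 32, 592], [141.4, 280.4]), ([0, 280, 180, 140, 2743], [83.6, 345.8]), ([0, 309, 149, 111, 5527], [66.4, 376.7])]
d [([221, 182, 14, 25, 292], [227.6, 193.9]), ([404, 276, 19, 16, 134], [410.6, 285.5])]
```

View pics/z0.png

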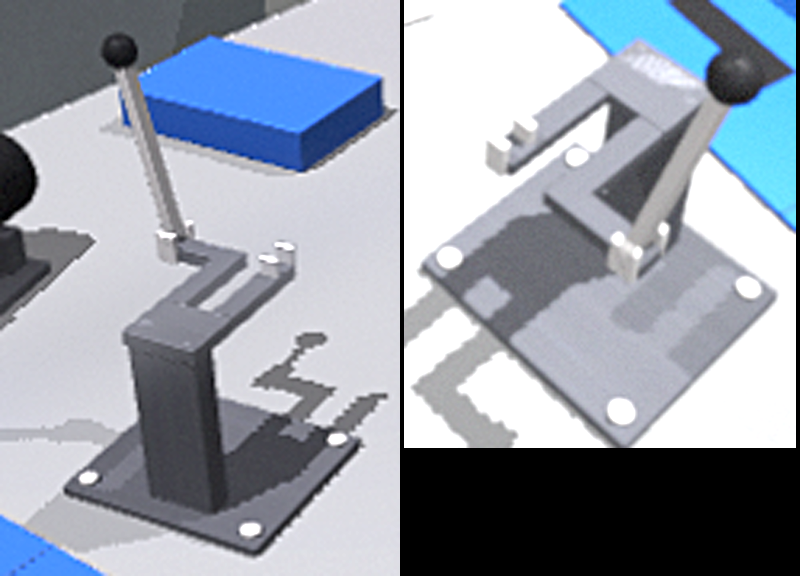

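The crops show three rack screws in the scene view and all four in the side view. The hinge cheeks are at side-crop (625,255), the catch at (510,145) and the slot between them.

```bash
python3 - <<'E'
from h import *
import pickle
a,b,c=pickle.load(open('v0.pkl','rb'))
S=lambda x,y:(x/3.2+110-.3,y/3.2+60-.3)
D=lambda x,y:((x-404)/2.8+295-.3,y/2.8+255-.3)
P=lambda n,x:print(n,x[0].round(1),np.round(x[1],1))
P('scr+x-y',tri((a,S(88,478)),(b,D(749,287))))
P('scr+x+y',tri((a,S(250,529)),(b,D(577,157))))
P('scr-x+y',tri((a,S(338,438)),(b,D(450,257))))
print('scr-x-y',plane(b,D(621,411),9).round(1))
P('tip -y inner',tri((a,S(245,257)),(b,D(546,195))))
print('closed corners',plane(b,D(611,98),135).round(1),plane(b,D(658,131),135).round(1))
P('knob',tri((a,(147.1,75.8)),(b,(412.3,283.3))))
P('tamper top',tri((a,(336.5,177)),(b,(228.3,179.5))))
P('tamper mid-handle',tri((a,(335.8,190.3)),(b,(228.3,191.5))))
print('wrist proj', proj(c,[[680,130,170]]).round())
E
```

```text
scr+x-y [ 684.1 -269.8    9.3] [0.7 0.7]
scr+x+y [ 658.8 -147.1   10.3] [0.3 0.3]
scr-x+y [ 550.9 -168.7   10.3] [1. 1.]
scr-x-y [ 576.6 -291.4    9. ]
tip -y inner [ 558.3 -235.   130.9] [0.6 0.6]
closed corners [ 621.9 -204.8  135. ] [ 627.8 -234.1  135. ]
knob [ 579.5 -307.4  260.8] [0.2 0.2]
tamper top [547.  115.2 173.4] [2.2 2.2]
tamper mid-handle [545.9 117.  145.8] [1.4 1.4]
wrist proj [[ 42799. -86935.]]
```

View pics/w0.png

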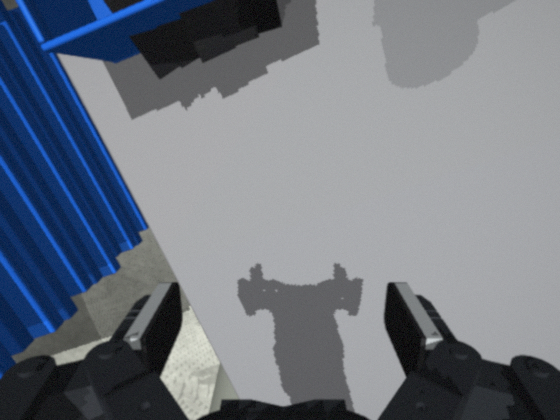

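The wrist view shows only bench and bins so far. Next I locate the look-alikes and the punch, then plan the finger direction.

```bash
python3 - <<'E'
from h import *
import pickle
a,b,c=pickle.load(open('v0.pkl','rb'))
for p in [(301,279),(374,271)]: print('s',plane(a,p,3).round())
for p in [(214,223),(275,233)]: print('d',plane(b,p,3).round())
for q in [(208,160),(273,171)]: 
  for p in [(305,206),(385,201)]: x,r=tri((a,p),(b,q));print(x.round(),np.round(r))
print('punch top',plane(a,(429,240),146).round(),plane(b,(205,150),146).round())
s=arm.read_state();Rt=R.from_quat(s['ee_rot']).as_matrix();print(Rt.round(3), np.array(cam('wrist')['mount']).round(2))
E
```

```text
s [642. 117.   3.]
s [542. 214.   3.]
d [544. 219.   3.]
d [645. 119.   3.]
[571. 127. 170.] [59. 59.]
[547. 212. 166.] [0. 0.]
[639. 112. 164.] [1. 1.]
[624. 188. 167.] [61. 61.]
punch top [572. 305. 146.] [569. 292. 146.]
[[ 0.939 -0.345 -0.   ]
 [-0.345 -0.939 -0.002]
 [ 0.     0.002 -1.   ]] [[-0.0000e+00 -9.5000e-01 -3.3000e-01  8.4710e+01]
 [ 1.0000e+00 -0.0000e+00  0.0000e+00  4.0000e-02]
 [-0.0000e+00 -3.3000e-01  9.5000e-01 -1.4245e+02]
 [ 0.0000e+00  0.0000e+00  0.0000e+00  1.0000e+00]]
```

>>> drive_tool(deltas=[[[3.94,2.73,-0.58],[0,0,0]],[[3.94,2.73,-0.58],[0,0,0]],[[3.94,2.73,-0.58],[0,0,0]],[[3.94,2.73,-0.58],[0,0,0]],[[3.94,2.73,-0.58],[0,0,0]],[[3.94,2.73,-0.58],[0,0,0]],[[3.94,2.73,-0.58],[0,0,0]],[[3.94,2.73,-0.58],[0,0,0]],[[3.94,2.73,-0.58],[0,0,0]],[[3.94,2.73,-0.58],[0,0,0]],[[3.94,2.73,-0.58],[0,0,0]],[[3.94,2.73,-0.58],[0,0,0]]], claw=6.0)

```text
clock: 1.4
position: [547.0, 114.5, 301.2]
ee_rot: [0.985, -0.175, -0.0, -0.0]
contact_force: [-0.4, 1.5, 0.1]
gripper_width: 60.0
grasp_force: 0.0
```

```bash
cat > t.py <<'E'
from h import *
import sys
s=arm.read_state();print(s['clock'],s['position'],np.round(s['joints'],2),np.round(s['joint_vel'],2).max())
d=cam('wrist');save(d,sys.argv[1])
E
python3 t.py w1.png
```

```text
1.4 [546.98225751 114.45905689 301.15942708] [ 0.5   0.23 -0.04 -0.   -1.3   0.72] 0.9
```

View pics/w1.png

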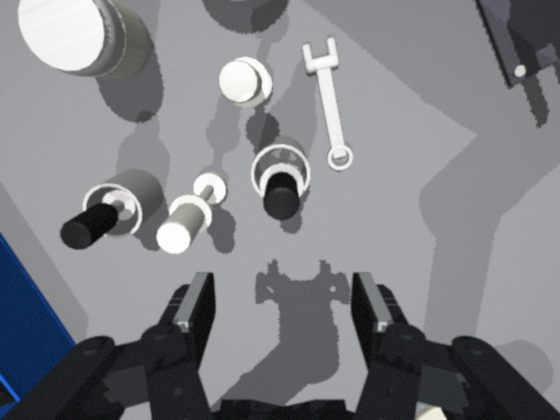

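The wrist view shows the tamper's handle at (282,195) with its collar ring above, a look-alike at (175,230), the other at (245,82) and the spanner at (330,110).

```bash
python3 - <<'E'
from h import *
import pickle
a,b,c=pickle.load(open('v0.pkl','rb'))
print(np.abs(arm.read_state()['joint_vel']).max())
d=cam('wrist');d=cam('wrist');s=arm.read_state();print(s['position'],np.abs(s['joint_vel']).max())
pickle.dump(d,open('w1.pkl','wb'))
m=(d['img'].max(2)<60).astype(np.uint8);k,l,st,ce=cv2.connectedComponentsWithStats(m)
i=l[198,282];x,y,w,h,ar=st[i];print(st[i],ce[i])
for q in range(y,y+h,4): 
  xs=np.where(l[q]==i)[0];print(q,xs.min(),xs.max())
r=w/2; top=(x+w/2-.5,y+h-r-.5);print(top)
for z in (170,176): print(plane(d,top,z).round(1))
print(tri((a,(336.5,177)),(b,(228.3,179.5)),(d,top)))
E
```

```text
0.15938864299704816
[547.36506026 113.91236056 300.54257106] 0.06039992765992064
[ 262  176   36   47 1262] [279.44849445 199.41204437]
176 275 284
180 269 290
184 267 293
188 266 293
192 265 294
196 264 295
200 263 295
204 262 297
208 263 297
212 264 295
216 267 292
220 272 287
(np.float64(279.5), np.float64(204.5))
[546.1 115.6 170. ]
[547.9 114.9 176. ]
(array([547.01903298, 115.23257605, 173.37881277]), [np.float64(2.2058143659015053), np.float64(2.1476803464770686), np.float64(0.061389934460437924)])
```

>>> drive_tool(deltas=[[[0,-0.13,4],[0,0,0]],[[0,0,4],[0,0,0]],[[0,0,4],[0,0,0]],[[0,0,3.5],[0,0,0]],[[0,0,1.95],[0,0,0]],[[0,0,0],[0,0,0]],[[0,0,0],[0,0,0]]])

```text
clock: 2.25
position: [546.8, 118.3, 126.9]
ee_rot: [0.985, -0.174, 0.0, 0.0]
contact_force: [1.0, 0.1, 0.2]
gripper_width: 59.8
grasp_force: 0.0
```

>>> drive_tool(deltas=[[[0,0,0],[0,0,0]],[[0,0,0],[0,0,0]],[[0,0,0],[0,0,0]],[[0,0,0],[0,0,0]],[[0,0,0],[0,0,0]],[[0,0,0],[0,0,0]]], claw=2.0)

```text
clock: 2.85
position: [547.5, 117.4, 128.2]
ee_rot: [0.985, -0.175, 0.001, -0.0]
contact_force: [-1.5, -0.5, 6.6]
gripper_width: 28.6
grasp_force: 58.9
```

>>> drive_tool(deltas=[[[0,0,-1],[0,0,0]],[[0,0,-2],[0,0,0]],[[0,0,-2.5],[0,0,0]],[[0,0,-2.5],[0,0,0]],[[0,0,-2.5],[0,0,0]],[[0,0,-1],[0,0,0]],[[0,0,0],[0,0,0]],[[0,0,0],[0,0,0]]])

```text
clock: 3.65
position: [545.8, 117.4, 239.9]
ee_rot: [0.985, -0.175, -0.001, 0.0]
contact_force: [-0.3, 0.8, -3.0]
gripper_width: 28.5
grasp_force: 59.5
```

```bash
python3 - <<'E'
from h import *
b=cam('side');w=cam('wrist');s=arm.read_state();print({k:np.round(s[k],2).tolist() for k in ('clock','position','contact_force','gripper_width','grasp_force')})
B=cv2.resize(b['img'][100:300,150:350],None,fx=2,fy=2)
o=np.zeros((420,800,3),np.uint8);o[:400,:400]=B;o[:300,400:]=cv2.resize(w['img'],(400,300));cv2.imwrite('pics/l1.png',o[:,:,::-1])
E
```

```text
{'clock': 3.75, 'position': [545.75, 117.19, 239.48], 'contact_force': [-0.12, 0.47, -3.66], 'gripper_width': 28.95, 'grasp_force': 59.51}
```

View pics/l1.png

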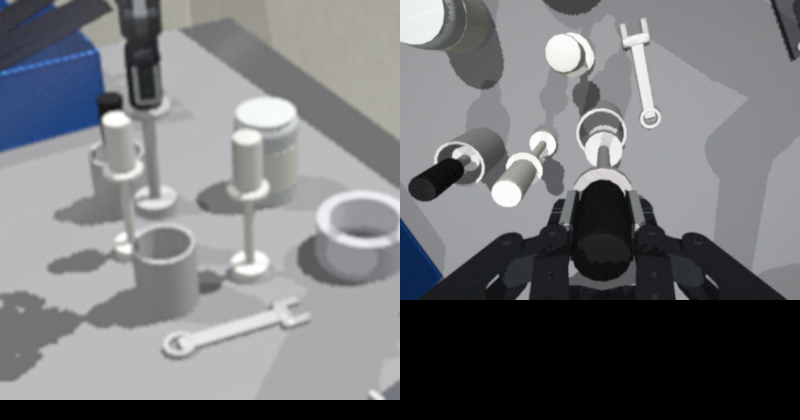

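The tamper is clear of its cup, which is still standing at (165,270) in the left panel, and the fingers hold the handle just above the collar.

>>> drive_tool(deltas=[[[0,0,0],[0,0,-7.9]],[[0,0,0],[0,0,-7.9]],[[0,0,0],[0,0,-7.9]],[[0,0,0],[0,0,-7.8]]])

```text
clock: 4.15
position: [546.1, 117.3, 239.8]
ee_rot: [0.995, 0.102, -0.001, 0.0]
contact_force: [0.6, 0.4, -3.3]
gripper_width: 28.9
grasp_force: 59.6
```

>>> drive_tool(deltas=[[[-1.12,3.36,0],[0,0,0]],[[-1.12,3.36,0],[0,0,0]],[[-1.12,3.36,0],[0,0,0]],[[-1.12,3.36,0],[0,0,0]],[[-1.12,3.36,0],[0,0,0]],[[-1.12,3.36,0],[0,0,0]],[[-1.12,3.36,0],[0,0,0]],[[-1.12,3.36,0],[0,0,0]],[[-1.12,3.36,0],[0,0,0]],[[-1.12,3.36,0],[0,0,0]],[[0,0,0],[0,0,0]],[[0,0,0],[0,0,0]]])

```text
clock: 5.35
position: [502.2, -234.5, 239.9]
ee_rot: [0.995, 0.098, -0.001, -0.001]
contact_force: [-0.5, -0.8, -2.8]
gripper_width: 28.6
grasp_force: 60.5
```

```bash
python3 - <<'E'
from h import *
import pickle
w=cam('wrist');b=cam('side');s=arm.read_state();print({k:np.round(s[k],3).tolist() for k in ('clock','position','ee_rot','contact_force','joints')})
print(R.from_quat(s['ee_rot']).as_matrix().round(3))
a=cam('scene');pickle.dump((a,b,w),open('v2.pkl','wb'))
o=np.zeros((420,800,3),np.uint8);o[:]=w['img'][:, :].repeat(1,0)[:, :1] if 0 else 0
o[:420,:560]=w['img'];o[:420,560:]=b['img'][:420,250:490]
cv2.imwrite('pics/r1.png',np.clip(o[:,:,::-1]*1.5,0,255))
E
```

```text
{'clock': 5.45, 'position': [502.757, -233.422, 240.527], 'ee_rot': [0.995, 0.099, -0.001, -0.0], 'contact_force': [1.08, 0.116, -1.908], 'joints': [-0.142, 0.259, -0.152, -0.0, -1.162, 1.912]}
[[ 0.98   0.197 -0.002]
 [ 0.197 -0.98   0.001]
 [-0.001 -0.001 -1.   ]][ WARN:0@3.235] global loadsave.cpp:1063 imwrite_ Unsupported depth image for selected encoder is fallbacked to CV_8U.
```

View pics/r1.png

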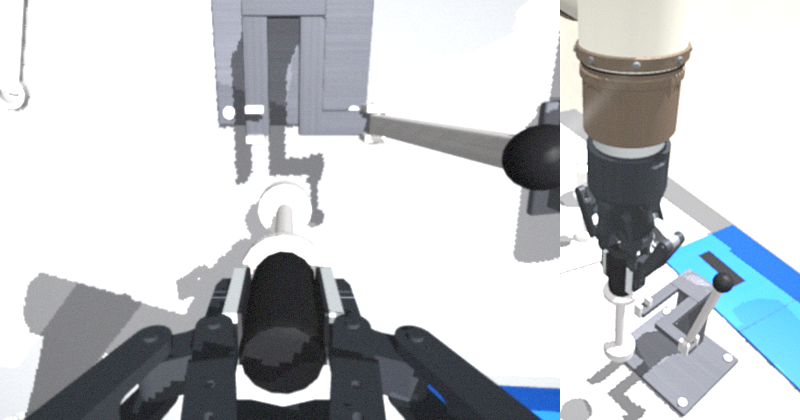

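The wrist view looks down on the fork: slot between u≈267 and 300, closed end at v≈15, catch at (243,110), hinge at (370,118). The tamper's foot is at (286,207) and its collar at (282,260).

```bash
python3 - <<'E'
from h import *
import pickle
a,b,w=pickle.load(open('v2.pkl','rb'))
g=cv2.GaussianBlur(cv2.cvtColor(w['img'],cv2.COLOR_RGB2GRAY),(3,3),0).astype(int)
for v in (25,45,65,85,125): print(v,g[v,236:324:2].tolist())
print('col u=284',g[5:30,284].tolist())
ex=np.array([.98,.199,0]);ey=np.array([-.199,.98,0]);o=np.array([596.4,-215.4,0])
L=lambda p:[round(float((p-o)@ex),1),round(float((p-o)@ey),1)]
print('proj slot corners',proj(w,[o+x*ex+y*ey+[0,0,135] for x,y in((30,10),(30,-10),(-42,10),(-42,-10),(-42,26))]).round(1).tolist())
fc=(w['img'].min(2)>120).astype(np.uint8)
print('foot rows',[(v,np.where(fc[v,240:330])[0][[0,-1]]+240) for v in (195,207,215)] , 'col',np.where(fc[170:240,270])[0][[0,-1]]+170)
print('foot ctr', [ (plane(w,(285.5,207),z)-w['E']*0).round(1) for z in (118,132)], arm.read_state()['position'])
E
```

```text
25 [122, 123, 119, 103, 107, 109, 110, 110, 108, 110, 112, 111, 111, 114, 114, 96, 69, 69, 70, 70, 70, 71, 70, 68, 69, 71, 71, 71, 71, 70, 71, 66, 82, 109, 114, 116, 116, 115, 113, 115, 115, 114, 116, 118]
45 [117, 83, 72, 74, 100, 107, 110, 111, 109, 108, 111, 110, 107, 109, 113, 103, 76, 73, 73, 72, 71, 73, 73, 73, 72, 71, 73, 73, 72, 75, 91, 85, 88, 108, 112, 113, 114, 111, 113, 115, 113, 112, 115, 115]
65 [72, 72, 74, 73, 92, 105, 106, 109, 107, 107, 109, 109, 108, 109, 111, 105, 79, 72, 72, 72, 73, 73, 74, 73, 73, 76, 105, 122, 116, 112, 111, 98, 94, 108, 111, 113, 112, 110, 112, 113, 111, 111, 115, 111]
85 [71, 72, 72, 73, 84, 102, 105, 108, 107, 106, 106, 108, 107, 107, 110, 106, 78, 70, 72, 73, 72, 71, 72, 72, 76, 105, 122, 113, 108, 109, 108, 92, 95, 106, 110, 111, 111, 109, 111, 110, 110, 111, 111, 103]
125 [75, 74, 73, 74, 72, 86, 102, 106, 106, 105, 103, 107, 107, 105, 105, 106, 96, 75, 73, 74, 73, 73, 73, 73, 78, 83, 84, 87, 97, 109, 100, 82, 94, 105, 107, 107, 106, 107, 110, 108, 105, 108, 107, 110]
col u=284 [116, 115, 114, 114, 114, 114, 114, 113, 110, 97, 74, 52, 46, 55, 66, 70, 69, 68, 70, 70, 69, 69, 70, 71, 71]
proj slot corners [[264.7, 15.3], [297.4, 15.1], [267.1, 135.0], [296.5, 134.8], [243.7, 135.1]]
foot rows [(195, array([240, 329])), (207, array([240, 329])), (215, array([240, 329]))] col [175 239]
foot ctr [array([ 499.3, -237.6,  118. ]), array([ 503.9, -236.6,  132. ])] [ 502.96712897 -233.18461206  240.82972909]
```

```bash
python3 - <<'E'
from h import *
import pickle
a,b,w=pickle.load(open('v2.pkl','rb'))
I=w['img'].astype(int);g=cv2.cvtColor(w['img'],cv2.COLOR_RGB2GRAY).astype(int)
for v in (200,207,214,221,240,250,258): print(v,g[v,230:340:2].tolist())
for v in (280,330,345,360,370): print(v,g[v,226:340:2].tolist())
E
```

```text
200 [202, 203, 203, 192, 186, 185, 187, 197, 186, 186, 187, 187, 176, 174, 161, 185, 241, 242, 239, 239, 240, 240, 240, 239, 239, 238, 240, 241, 239, 237, 239, 239, 240, 242, 242, 241, 241, 242, 241, 234, 139, 93, 88, 107, 166, 173, 177, 176, 176, 175, 176, 175, 178, 177, 176]
207 [203, 204, 202, 203, 204, 202, 204, 200, 201, 202, 152, 116, 117, 120, 157, 232, 238, 239, 242, 242, 242, 242, 241, 235, 164, 124, 139, 147, 155, 159, 167, 228, 239, 237, 240, 239, 241, 242, 241, 239, 224, 108, 89, 107, 164, 175, 178, 175, 176, 176, 177, 176, 176, 178, 175]
214 [203, 202, 203, 202, 206, 201, 203, 192, 138, 117, 118, 118, 117, 117, 154, 236, 237, 236, 236, 237, 238, 239, 229, 125, 112, 128, 137, 147, 155, 159, 157, 173, 234, 240, 240, 240, 238, 238, 239, 241, 203, 100, 93, 91, 92, 91, 96, 139, 176, 175, 174, 178, 175, 177, 176]
221 [203, 203, 204, 203, 202, 203, 204, 169, 118, 118, 117, 117, 117, 119, 118, 144, 229, 235, 235, 239, 231, 141, 126, 106, 117, 131, 140, 149, 157, 156, 160, 166, 234, 242, 241, 237, 238, 239, 239, 195, 107, 90, 92, 89, 93, 91, 113, 173, 176, 174, 177, 175, 176, 176
[... 1312 characters left out ...]
, 38, 37, 43, 32, 36, 54, 26, 25, 28, 39, 44, 42, 42, 37, 41, 46, 41, 42, 43, 44, 43, 40, 43, 43, 43, 40, 41, 44, 45, 42, 42, 41, 44, 44, 45, 41, 42, 29, 25, 24, 26, 26, 26, 29, 29, 27, 20, 17, 26, 37, 27, 26, 36, 42, 37, 38]
360 [41, 37, 43, 39, 35, 33, 90, 36, 30, 22, 18, 29, 21, 27, 19, 23, 27, 30, 33, 44, 43, 43, 42, 42, 41, 41, 40, 41, 41, 38, 44, 46, 43, 31, 22, 27, 23, 26, 24, 21, 22, 17, 23, 22, 30, 21, 24, 31, 30, 26, 69, 94, 33, 40, 39, 41, 40]
370 [38, 37, 40, 40, 42, 141, 197, 200, 184, 59, 24, 25, 22, 22, 23, 23, 18, 17, 22, 29, 23, 17, 26, 23, 21, 24, 14, 22, 19, 23, 29, 25, 26, 30, 28, 29, 27, 29, 31, 29, 30, 29, 24, 27, 27, 27, 26, 81, 185, 198, 198, 192, 104, 37, 38, 43, 39]
```

>>> drive_tool(deltas=[[[0,0.11,2.2],[0,0,0]],[[0,0,2.2],[0,0,0]],[[0,0,2.2],[0,0,0]],[[2,0,0],[0,0,0]],[[2,0,0],[0,0,0]],[[0,0,0],[0,0,0]],[[0,0,0],[0,0,0]]])

```text
clock: 6.2
position: [542.6, -226.0, 175.0]
ee_rot: [0.995, 0.1, -0.0, -0.0]
contact_force: [-0.4, -0.2, -3.6]
gripper_width: 29.0
grasp_force: 60.5
```

```bash
python3 - <<'E'
from h import *
import pickle
w=cam('wrist');b=cam('side');a=cam('scene');s=arm.read_state();print({k:np.round(s[k],3).tolist() for k in ('clock','position','ee_rot','contact_force')},w['cx'])
pickle.dump((a,b,w),open('v3.pkl','wb'))
o=np.zeros((600,800,3),np.uint8)
o[:420,:560]=w['img'];o[:300,560:]=b['img'][110:410,260:500]
o[300:600,400:800]=cv2.resize(a['img'][90:240,110:310],None,fx=2,fy=2)
cv2.imwrite('pics/r2.png',np.clip(o[:,:,::-1].astype(float)*1.4,0,255).astype(np.uint8))
E
```

```text
{'clock': 6.35, 'position': [541.946, -226.757, 175.457], 'ee_rot': [0.995, 0.099, -0.0, -0.0], 'contact_force': [-0.822, -0.158, -2.572]} 282.72664476889054
```

View pics/r2.png

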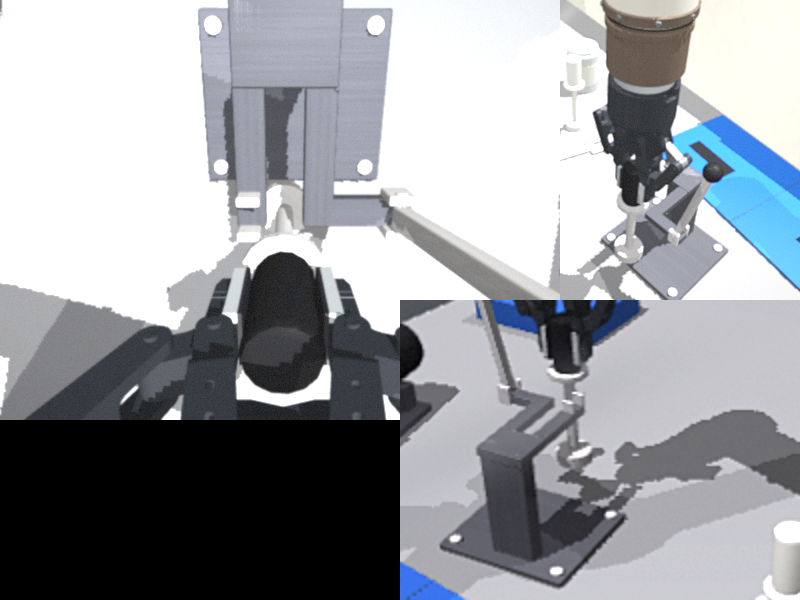

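The wrist view shows the shank (u≈284) on the slot's midline (edges 265 and 304), with the collar above the prongs and the foot below them. I drive in next.

>>> drive_tool(deltas=[[[1.6,0,0],[0,0,0]],[[1.6,0,0],[0,0,0]],[[1.6,0,0],[0,0,0]],[[1.6,0,0],[0,0,0]],[[0,0,0],[0,0,0]],[[0,0,0],[0,0,0]]])

```text
clock: 6.95
position: [604.5, -214.5, 175.2]
ee_rot: [0.995, 0.099, -0.001, -0.0]
contact_force: [-0.8, -1.7, -2.5]
gripper_width: 28.5
grasp_force: 60.5
```

>>> drive_tool(deltas=[[[0,0,0.8],[0,0,0]],[[0,0,0.6],[0,0,0]],[[0,0,0.3],[0,0,0]],[[0,0,0.1],[0,0,0]],[[0,0,0],[0,0,0]],[[0,0,0],[0,0,0]]])

```text
clock: 7.55
position: [605.4, -214.7, 157.6]
ee_rot: [0.995, 0.099, 0.0, 0.0]
contact_force: [0.6, 1.2, -3.4]
gripper_width: 28.7
grasp_force: 60.4
```

>>> drive_tool(deltas=[[[0,0,0.15],[0,0,0]],[[0,0,0.15],[0,0,0]],[[0,0,0.1],[0,0,0]],[[0,0,0],[0,0,0]],[[0,0,0],[0,0,0]]])

```text
clock: 8.05
position: [605.2, -214.6, 153.4]
ee_rot: [0.995, 0.099, -0.0, 0.0]
contact_force: [-0.3, -0.6, -4.1]
gripper_width: 28.3
grasp_force: 60.4
```

>>> drive_tool(deltas=[[[0,0,0.1],[0,0,0]],[[0,0,0.1],[0,0,0]],[[0,0,0],[0,0,0]],[[0,0,0],[0,0,0]]])

```text
clock: 8.45
position: [605.4, -214.7, 152.3]
ee_rot: [0.995, 0.099, 0.0, 0.0]
contact_force: [-0.8, 1.3, 2.1]
gripper_width: 28.8
grasp_force: 61.0
```

>>> drive_tool(deltas=[[[0,0,0.05],[0,0,0]],[[0,0,0],[0,0,0]],[[0,0,0],[0,0,0]]])

```text
clock: 8.75
position: [605.4, -214.7, 152.2]
ee_rot: [0.995, 0.099, 0.001, 0.0]
contact_force: [-2.4, 0.9, 4.8]
gripper_width: 29.0
grasp_force: 61.2
```

>>> drive_tool(deltas=[[[0,0,0],[0,0,0]],[[0,0,0],[0,0,0]],[[0,0,0],[0,0,0]],[[0,0,0],[0,0,0]],[[0,0,-0.5],[0,0,0]],[[0,0,-1.5],[0,0,0]],[[0,0,-3],[0,0,0]],[[0,0,-4],[0,0,0]],[[0,0,-3],[0,0,0]],[[0,0,0],[0,0,0]]], claw=5.0)

```text
clock: 9.75
position: [607.6, -215.5, 277.5]
ee_rot: [0.995, 0.099, 0.005, 0.002]
contact_force: [0.2, 0.4, 0.6]
gripper_width: 50.5
grasp_force: 0.0
```

```bash
python3 - <<'E'
from h import *
import pickle
w=cam('wrist');b=cam('side');a=cam('scene');s=arm.read_state();print({k:np.round(s[k],3).tolist() for k in ('clock','position','ee_rot','contact_force','joints')})
pickle.dump((a,b,w),open('v4.pkl','wb'))
o=np.zeros((600,800,3),np.uint8)
o[:420,:560]=w['img'];o[:300,560:]=b['img'][110:410,260:500]
o[300:600,400:800]=cv2.resize(a['img'][60:210,110:310],None,fx=2,fy=2)
cv2.imwrite('pics/r3.png',np.clip(o[:,:,::-1].astype(float)*1.4,0,255).astype(np.uint8))
E
```

```text
{'clock': 9.9, 'position': [604.827, -214.394, 270.512], 'ee_rot': [0.995, 0.099, -0.0, -0.0], 'contact_force': [0.257, -0.344, -0.094], 'joints': [-0.089, 0.392, 0.117, -0.001, -1.297, 1.858]}
```

View pics/r3.png

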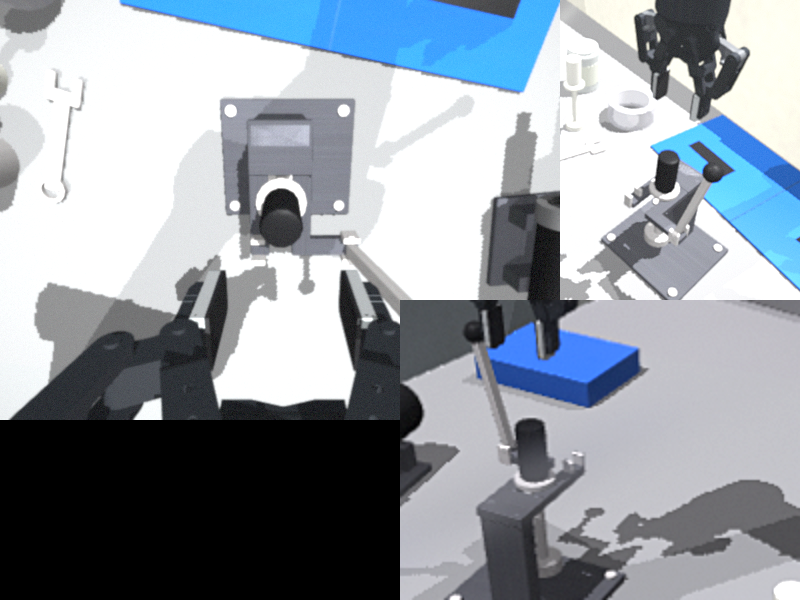

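The tamper hangs straight in the fork with its collar on the prongs at (280,190), behind the catch. The keeper bar still leans away. I shut the fingers and go round outside the knob.

>>> drive_tool(deltas=[[[0,0,-4.2],[0,0,0]],[[-2.2,2.2,0],[0,0,0]],[[-2.2,3.5,0],[0,0,0]],[[0,3.5,0],[0,0,0]],[[0,3.5,0],[0,0,0]],[[0,0,0],[0,0,0]],[[0,0,3.2],[0,0,0]],[[0,0,3],[0,0,0]],[[0,0,0],[0,0,0]],[[0,0,0],[0,0,0]]], claw=0)

```text
clock: 10.9
position: [586.9, -347.5, 250.4]
ee_rot: [0.995, 0.099, -0.001, -0.0]
contact_force: [0.0, 0.4, 0.9]
gripper_width: -0.1
grasp_force: 0.0
```

```bash
cat > k.py <<'E'
from h import *
import sys
ex=np.array([.98,.199,0]);ey=np.array([-.199,.98,0]);o=np.array([596.4,-215.4,0])
a=cam('scene');b=cam('side');s=arm.read_state();p=np.array(s['position'])-o
print('clock',s['clock'],'TCP local',(p@ex).round(1),(p@ey).round(1),p[2].round(1),'F',np.round(s['contact_force'],1))
if len(sys.argv)>1:
    w=cam('wrist');O=np.zeros((600,800,3),np.uint8)
    O[:300,:400]=cv2.resize(w['img'],(400,300));O[:300,400:]=cv2.resize(b['img'][160:400,200:520],(400,300))
    O[300:,:]=0;O[300:,:400]=cv2.resize(a['img'][30:240,80:360],(400,300));O[300:,400:]=cv2.resize(a['img'],(400,300))
    cv2.imwrite('pics/'+sys.argv[1],np.clip(O[:,:,::-1].astype(float)*1.3,0,255).astype(np.uint8))
E
python3 k.py k1.png
```

```text
clock 11.0 TCP local -34.7 -128.2 252.9 F [ 0.2 -0.2  0.9]
```

View pics/k1.png

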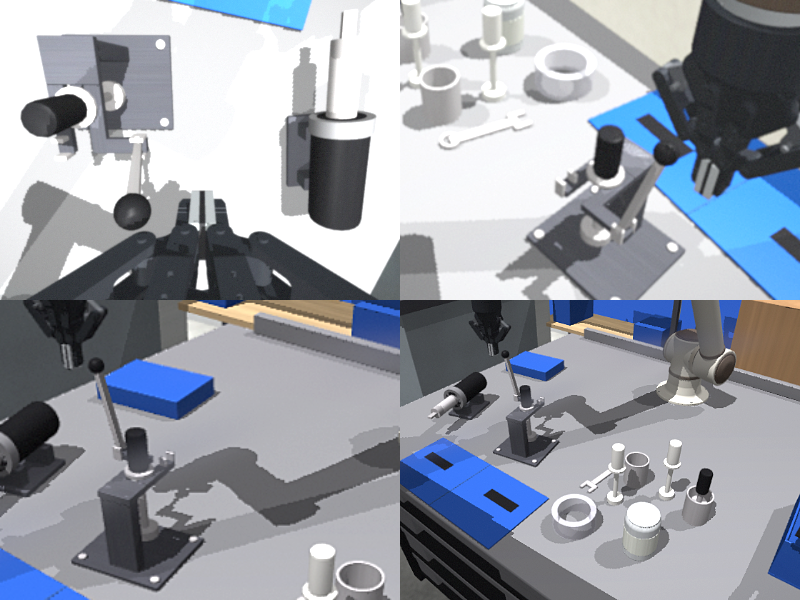

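The knob is at (130,210) in the wrist panel and the shut fingers are beside it on its outer side; the tamper hangs unmoved. I push it inward along its arc.

>>> drive_tool(deltas=[[[-0.1,-1.6,0.3],[0,0,0]],[[0,-1.0,0.1],[0,0,0]],[[0,-1.7,0],[0,0,0]],[[0,-1.5,0.1],[0,0,0]],[[0,-1.3,0.05],[0,0,0]],[[0,-1.3,0.3],[0,0,0]],[[0,-1.3,0.35],[0,0,0]],[[0,-1.3,0.55],[0,0,0]],[[0,0,0],[0,0,0]],[[0,0,0],[0,0,0]]])

```text
clock: 12.05
position: [564.3, -239.7, 233.1]
ee_rot: [0.995, 0.099, -0.0, -0.0]
contact_force: [0.3, -1.3, -0.7]
gripper_width: 0.1
grasp_force: 0.0
```

```bash
cat >> k.py <<'E'
for n,d in(('s',a),('d',b)):
    m=(d['img'].max(2)<45).astype(np.uint8);k,l,st,ce=cv2.connectedComponentsWithStats(m)
    print(n,[(ce[i].round(1).tolist(),st[i][2:].tolist()) for i in range(1,k) if 50<st[i][4]<160])
for th in (100,80,70,60,50,40,30,20,10,0):
    t=np.radians(th);X=o-34*ex+(-60+125*np.cos(t))*ey+[0,0,140+125*np.sin(t)];print(th,proj(a,X).round()[0],proj(b,X).round()[0],end='; ')
E
python3 k.py
```

```text
clock 12.15 TCP local -36.1 -18.1 233.5 F [0.2 0.1 0.4]
s [([175.3, 1.5], [31, 4, 66]), ([388.5, 21.5], [11, 46, 138]), ([112.8, 153.7], [28, 25, 66]), ([205.8, 215.4], [33, 35, 74]), ([557.2, 326.7], [7, 14, 52])]
d [([338.3, 161.5], [8, 42, 121]), ([358.2, 162.4], [12, 22, 67]), ([369.1, 174.7], [13, 17, 51]), ([349.2, 231.2], [13, 21, 96]), ([341.9, 251.6], [14, 15, 135])]
100 [149.  75.] [409. 279.]; 80 [167.  79.] [376. 258.]; 70 [176.  84.] [361. 252.]; 60 [186.  90.] [348. 250.]; 50 [194.  98.] [336. 250.]; 40 [201. 107.] [326. 254.]; 30 [207. 116.] [319. 259.]; 20 [212. 126.] [314. 266.]; 10 [215. 136.] [310. 275.]; 0 [216. 146.] [309. 285.];
```

>>> drive_tool(deltas=[[[0,-0.9,0.75],[0,0,0]],[[0,-0.9,0.75],[0,0,0]],[[0,-0.9,1.05],[0,0,0]],[[0,-0.85,1.05],[0,0,0]],[[0,-0.85,1.6],[0,0,0]],[[0,0,0],[0,0,0]],[[0,0,0],[0,0,0]]])

```text
clock: 12.85
position: [555.5, -196.6, 180.9]
ee_rot: [0.995, 0.099, -0.001, -0.0]
contact_force: [-0.0, -0.3, 0.6]
gripper_width: -0.2
grasp_force: 0.0
```

```bash
python3 k.py
```

```text
clock 12.95 TCP local -35.8 25.9 181.9 F [-0.4 -0.2  0.3]
s [([388.6, 21.5], [9, 45, 132]), ([411.9, 109.2], [23, 6, 52]), ([113.0, 153.6], [28, 25, 63]), ([206.2, 215.0], [33, 35, 70]), ([557.2, 326.7], [7, 14, 52])]
d [([311.0, 268.9], [13, 13, 59])]
100 [149.  75.] [409. 279.]; 80 [167.  79.] [376. 258.]; 70 [176.  84.] [361. 252.]; 60 [186.  90.] [348. 250.]; 50 [194.  98.] [336. 250.]; 40 [201. 107.] [326. 254.]; 30 [207. 116.] [319. 259.]; 20 [212. 126.] [314. 266.]; 10 [215. 136.] [310. 275.]; 0 [216. 146.] [309. 285.];
```

>>> drive_tool(deltas=[[[0.1,0,-2.5],[0,0,0]],[[0,-2,0],[0,0,0]],[[0,-1.9,0],[0,0,0]],[[0,0,0],[0,0,0]],[[0,0,1.5],[0,0,0]],[[0,0,1.5],[0,0,0]],[[0,0,1.2],[0,0,0]],[[0,0,0.8],[0,0,0]],[[0,0,0.2],[0,0,0]],[[0,0,0],[0,0,0]],[[0,0,0],[0,0,0]]])

```text
clock: 14.05
position: [549.5, -158.7, 154.9]
ee_rot: [0.995, 0.099, 0.0, 0.0]
contact_force: [-0.1, 0.3, 0.5]
gripper_width: -0.2
grasp_force: 0.0
```

```bash
python3 k.py
```

```text
clock 14.15 TCP local -34.7 65.0 155.0 F [0.4 0.4 0.4]
s [([247.9, 13.9], [20, 25, 107]), ([388.6, 21.7], [10, 46, 130]), ([113.2, 153.5], [28, 25, 62]), ([206.4, 214.8], [33, 35, 68]), ([557.2, 326.7], [7, 14, 52])]
d []
100 [149.  75.] [409. 279.]; 80 [167.  79.] [376. 258.]; 70 [176.  84.] [361. 252.]; 60 [186.  90.] [348. 250.]; 50 [194.  98.] [336. 250.]; 40 [201. 107.] [326. 254.]; 30 [207. 116.] [319. 259.]; 20 [212. 126.] [314. 266.]; 10 [215. 136.] [310. 275.]; 0 [216. 146.] [309. 285.];
```

>>> drive_tool(deltas=[[[0,0,0.15],[0,0,0]],[[0,0,0.15],[0,0,0]],[[0,0,0],[0,0,0]],[[0,0,0],[0,0,0]]])

```text
clock: 14.55
position: [549.0, -158.5, 151.4]
ee_rot: [0.995, 0.099, -0.0, -0.0]
contact_force: [0.2, 0.2, -0.8]
gripper_width: -0.4
grasp_force: 0.0
```

>>> drive_tool(deltas=[[[0,0,0.1],[0,0,0]],[[0,0,0.1],[0,0,0]],[[0,0,0],[0,0,0]],[[0,0,0],[0,0,0]]])

```text
clock: 14.95
position: [549.2, -158.6, 150.6]
ee_rot: [0.995, 0.099, 0.0, 0.0]
contact_force: [-1.8, 0.8, 6.1]
gripper_width: 0.0
grasp_force: 3.0
```

>>> drive_tool(deltas=[[[0,0,0.1],[0,0,0]],[[0,0,0],[0,0,0]],[[0,0,0],[0,0,0]]])

```text
clock: 15.25
position: [549.3, -158.6, 150.5]
ee_rot: [0.995, 0.099, 0.001, 0.0]
contact_force: [-2.8, 2.8, 9.6]
gripper_width: -0.3
grasp_force: 4.8
```

>>> drive_tool(deltas=[[[0,0,-0.5],[0,0,0]],[[0,0,-2],[0,0,0]],[[0,0,-4],[0,0,0]],[[0,0,-4],[0,0,0]],[[-3,0,-2],[0,0,0]],[[-4,0,0],[0,0,0]],[[-4,0,0],[0,0,0]],[[0,0,0],[0,0,0]],[[0,0,0],[0,0,0]]])

```text
clock: 16.15
position: [440.9, -180.4, 273.9]
ee_rot: [0.995, 0.099, 0.001, 0.0]
contact_force: [0.5, 0.4, -0.0]
gripper_width: 0.2
grasp_force: 0.0
```

```bash
python3 k.py k2.png
```

```text
clock 16.25 TCP local -144.3 65.2 273.4 F [-0.7  0.6 -0.3]
s [([388.5, 21.5], [11, 46, 140]), ([411.7, 109.2], [23, 6, 58]), ([112.8, 153.7], [28, 25, 70]), ([205.0, 216.3], [35, 34, 68]), ([557.2, 326.7], [7, 14, 52])]
d [([217.0, 19.7], [103, 12, 144]), ([306.8, 286.8], [12, 12, 54])]
100 [149.  75.] [409. 279.]; 80 [167.  79.] [376. 258.]; 70 [176.  84.] [361. 252.]; 60 [186.  90.] [348. 250.]; 50 [194.  98.] [336. 250.]; 40 [201. 107.] [326. 254.]; 30 [207. 116.] [319. 259.]; 20 [212. 126.] [314. 266.]; 10 [215. 136.] [310. 275.]; 0 [216. 146.] [309. 285.];
```

View pics/k2.png

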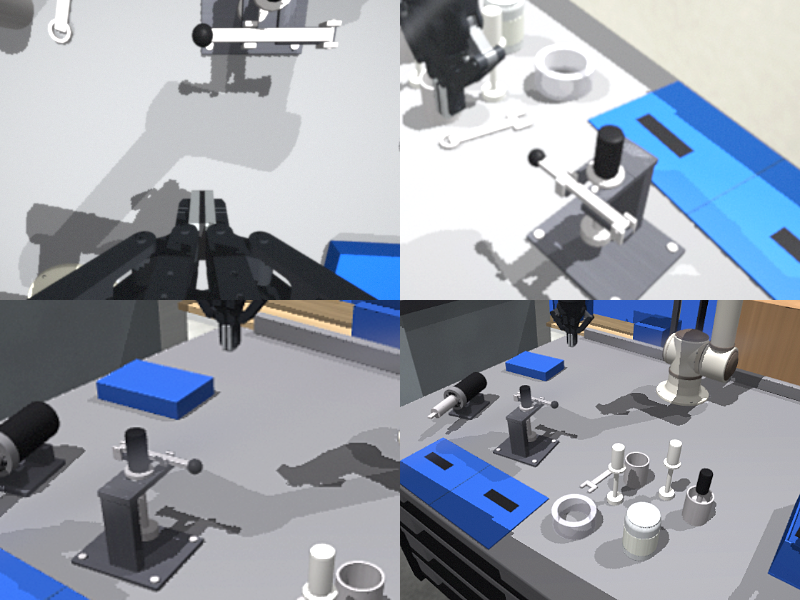

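The bar lies level across the fork in its catch, with the knob at (201,35) in the wrist panel. The tamper hangs upright behind it, and the cups and bystanders are undisturbed.

```bash
python3 -c "
from bench import arm
print(arm.job_done())"
```

```text
the job is handed in; nothing more can be done
None
```

The job is handed in at about 16 s on the robot's clock: the last pictures show the tamper hanging straight in the fork behind the keeper bar, which is level and down in its catch, with the cups standing and the other things where they were.

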